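Pack the sample tin into the cupping travel kit

ROBOT

A 6-joint arm with a two-finger parallel gripper is mounted at the origin on a cart in front of the work surface, level with it; the furniture and walls round the work are solid. World frame = base frame: x ahead of the robot, y to its left, z up, the work surface at z = 0. Lengths are in m, angles in rad, forces in N, time in s.
With the tool pointing down it reaches from about 0.375 to 0.975 m from the base axis. Payload 3.8 kg.
Tool frame: the origin (TCP) lies on the centre line of the jaws, within the pads' length; the fingertips stand 11 mm ahead of it and the grasp point (between the pads) lies 8 mm behind it; z points along the fingers, y is the line along which they close (so a half turn about z gives the same grasp; the last joint's range is limited). The gripper opens to 88 mm and grips with 3 to 60 N. Pads are 18 mm wide; open, the fingers measure 123 mm over their backs; the gripper's body (75 mm by 187 mm) begins 45 mm behind the grasp point.
Start: joints at [1.224, 0.264, 1.604, -0, 1.274, -0.037], TCP at [0.206, 0.643, 0.25] pointing down, gripper open.
Joint ranges: [-2.63, 2.63], [-0.94, 2.18], [0.31, 2.57], [-1.31, 4.45], [0, 2.66], [-2.55, 2.55]. Speed limits (rad/s): [2.57, 2.57, 3.14, 3.14, 3.14, 3.14].

INTERFACE

Orientations are given as a rotation vector (axis times angle).
In Python, from plant import ctrl gives the robot as it stands.
- The arm moves only by the tool shift_gripper, called after "Call:" in YAML: its name, and indented under it one key for each argument. Schema: {"type":"object","properties":{"steps":{"type":"array","items":{"type":"object","properties":{"tx":{"type":"number"},"ty":{"type":"number"},"tz":{"type":"number"},"ax":{"type":"number"},"ay":{"type":"number"},"az":{"type":"number"}},"additionalProperties":false},"minItems":1,"maxItems":8},"jaw":{"type":"number"},"only":{"type":"string"},"quiet":{"type":"boolean"},"lines":{"type":"string"}},"required":["steps"],"additionalProperties":false}. steps is a list of rows, 1 to 8 of them, each an object with the fields tx, ty, tz (the shift in shares of the most that a row can go, 1 being 62.5 mm), ax, ay, az (a rotation vector in parts of the range, where 1.0 means pi/2 rad); a field left out counts as zero; each row shifts and turns the commanded pose from where the row before left it, along the tool's axes as they then stand; what a row does not reach is not made up. A row lasts 1/8 s, in which the tool goes at most 0.0625 m and 0.188 rad, less where a joint would pass 70% of its speed; a pose out of reach is approached as far as the arm can. jaw is the finger opening in m, set as the call begins (left out keeps the last). The fingers move at their own pace and stop on an object; the grip force is fixed at half the most. Time passes only in rows, so rows that do not move let the fingers close. The tool returns the time, the measured TCP pose, the force, the opening and the grip force at its end. only (a regular expression) keeps the lines of the reply that match it, lines (a string "A,B") keeps lines A to B, and quiet returns only ok. No shift or turn number may pass 1 either way. Input that does not fit is refused with a message, and nothing moves.
- ctrl.get_obs(): the state, without advancing time (a new reading comes with each control period).
- ctrl.read_camera(name): name is "scene" or "top" or "wrist"; returns a dict with "image" (420x560x3 uint8, red, green, blue), "fx", "fy", "cx", "cy" (pixels), "xyz" and "orientation" of the camera in the world. Camera axes: x right, y down, z forward; pixel columns grow to the right and rows downward; lengths in m; the calibration is good to about 2 mm. A picture is of the moment at which its call begins. There is no depth.
- ctrl.close_job(): hands the job in; it is judged then, once.
The state is a dict: "time_s": time; "qpos": joint angles; "dq": joint speeds; "joint_torque": joint torques, N m; "tcp_pos": TCP position; "eef_rot": TCP orientation; "force": force on the tool from outside, world axes, zero at the start; "moment": the same for the moment, N m; "opening": finger opening in m; "finger_force": force on a finger pad.
Only numpy, scipy, OpenCV 4.12 (cv2) and the standard library are available. Lean on these libraries where they do the work, as an engineer would, in place of code of your own. Each camera call takes 0.05 s, during which the arm holds its last target. There are 200 camera calls.

TASK

Pack the grey sample tin into the travel-kit case: press it down, upright, into the empty square cutout of the grey insert until it sits fully home on the cutout's floor, and let go of it. Leave the two bowls near it where they stand.

Things in the scene. Friction and masses are not known exactly. Their poses are not given: they have to be found in the camera images.
- tin: Closed grey tinplate sample tin, 63 (x) by 64 (y) by 52 mm high, about 0.14 kg; lid fixed. A lip 20 mm wide juts out 6 mm at the top of its -x side. Grasp across the y sides, by the upper 20 mm. Origin: centre of the underside (body spans -30 to +33 mm in x, -32 to +32 in y); z up.
- well (a point): Centre of the floor (18 mm above the table) of the empty square cutout, 76 x 76 mm, 26 deep, mouth chamfered 8 mm, in the grey insert of a fixed black case 190 x 270 x 46 mm; x, y along its sides, z up. Orange sprung ribs in its two y walls stop a tin merely set down about 17 mm high; about 6 to 10 N straight down overcomes them. Packed timer and marker beside it (+y) stay below 50 mm.
- bowl_dark: white porcelain cupping bowl, black inside, 92 mm across, 60 mm high, standing upright near the tin; not to be disturbed. Origin: centre of the underside.
- bowl_crust: white porcelain cupping bowl filled with brown crust, 92 mm across, 60 mm high, standing upright near the tin; not to be disturbed. Origin: centre of the underside.

How it is judged:
By the outcome, as a careful person would: the job done as asked, in the order asked, and still so for the second after the job is handed in, with the robot touching nothing.
It also fails if it takes over 40 s, if anything falls off the work surface, if the arm or the gripper's body presses on something with over 40 N, if the wrist force passes 120 N, or if a joint passes its speed limit or range.

## Working session

There is one attempt and no reset: what is moved stays moved. The work goes in short steps, Python scripts to look and compute and a tool call to move; the robot and the scene stay as the last step left them, time stands still between calls to the robot, and variables do not carry over. Pictures are saved under pics/ and viewed, at most 10 in all, crops included, and the job is handed in when it is done.

```bash
ls; mkdir -p pics
```

Run:
```python
from plant import ctrl
import cv2,numpy as np
o=ctrl.get_obs();print(o)
for n in("scene","top"):
    c=ctrl.read_camera(n);print(n,c["fx"],c["fy"],c["cx"],c["cy"],c["xyz"],c["orientation"])
    cv2.imwrite(f"pics/{n}0.png",c["image"][:,:,::-1]);np.savez(f"{n}0.npz",**c)
```

```text
pics
plant.py
{'time_s': 0.0, 'qpos': array([ 1.22411748e+00,  2.64759385e-01,  1.60533606e+00, -3.38844591e-05,
        1.27367033e+00, -3.68698749e-02]), 'dq': array([ 5.43402335e-04, -9.44415063e-05, -1.01630406e-03, -2.23278059e-04,
       -3.52355145e-04, -6.10889575e-04]), 'joint_torque': array([-3.24620469e-04, -5.02099335e+01, -3.56878459e+01,  7.27708242e-02,
        2.93355575e-02, -1.95561656e-04]), 'tcp_pos': array([0.20555941, 0.64224425, 0.24840425]), 'eef_rot': array([-0.48462819, -3.10359889,  0.00336023]), 'force': array([-0.97498288, -0.27366388,  0.11289705]), 'moment': array([ 0.02249648,  0.00551762, -0.02449696]), 'finger_force': 0.0, 'opening': 0.08829447082104412}
scene 456.00056531632237 456.00056531632237 283.8464333959684 210.68853158248578 [ 0.03129991 -0.63980155  0.64586716] [-2.10747458  0.81554002 -0.41251127]
top 516.8934796002698 516.8934796002698 281.5065855424174 201.6403519558402 [ 0.45264259 -0.09914712  1.20893606] [-2.15621587  2.18332736 -0.07081104]
```

View pics/scene0.png

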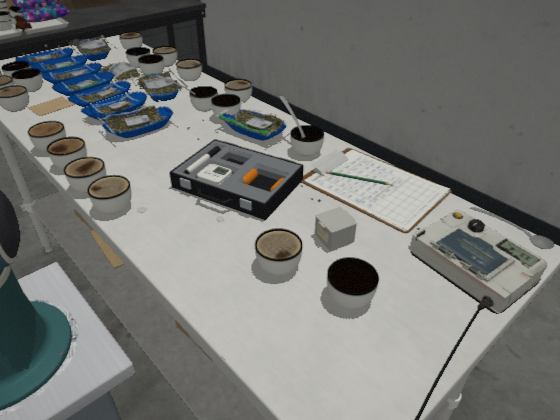

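View pics/top0.png

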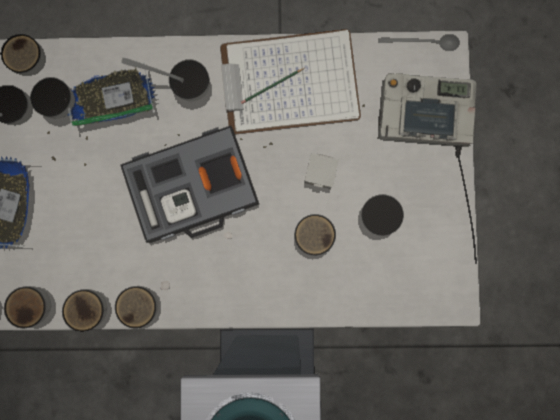

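The scene view shows the tin at (335,228) beside the crust bowl (278,253) and the dark bowl (352,283), with the case around (238,180). In the top view the tin is at (321,172), with its lip at the lower edge near (318,187). The bowls are at (315,235) and (381,215), and the empty cutout is at (221,172) with ribs at (205,173) and (236,167). Next I'll enlarge crops.

Run:
```python
import cv2,numpy as np
t=cv2.imread("pics/top0.png");s=cv2.imread("pics/scene0.png")
def c(i,x,y,w,h,k): return cv2.resize(i[y:y+h,x:x+w],None,fx=k,fy=k,interpolation=cv2.INTER_CUBIC)
a=np.vstack([np.hstack([c(t,290,142,64,48,6.25),c(t,186,142,64,48,6.25)]),np.hstack([c(s,300,200,64,48,6.25),c(s,227,147,64,48,6.25)])])
cv2.imwrite("pics/comp.png",a)
```

Create cam.py:
```python
import numpy as np
from scipy.spatial.transform import Rotation as R
from scipy.optimize import least_squares
def proj(c,P):
    p=(np.atleast_2d(P)-c["xyz"])@R.from_rotvec(c["orientation"]).as_matrix()
    return np.c_[c["fx"]*p[:,0]/p[:,2]+c["cx"],c["fy"]*p[:,1]/p[:,2]+c["cy"]]
def onplane(c,uv,z):
    uv=np.atleast_2d(uv);d=np.c_[(uv[:,0]-c["cx"])/c["fx"],(uv[:,1]-c["cy"])/c["fy"],np.ones(len(uv))]@R.from_rotvec(c["orientation"]).as_matrix().T
    return c["xyz"]+d*((z-c["xyz"][2])/d[:,2])[:,None]
def tri(cs,uvs,x0=(.5,0,.05)):
    return least_squares(lambda P:np.concatenate([(proj(c,P)[0]-u) for c,u in zip(cs,uvs)]),x0)
```

Run:
```python
import numpy as np
from cam import *
t=np.load("top0.npz")
print(onplane(t,[(321,171)],.052),onplane(t,[(221,172)],.044),onplane(t,[(315,235),(381,215)],.06))
```

```text
[[ 0.61794115 -0.1682215   0.052     ]] [[0.620069   0.05883162 0.044     ]] [[ 0.47396612 -0.1518797   0.06      ]
 [ 0.51647261 -0.29886401  0.06      ]]
```

View pics/comp.png

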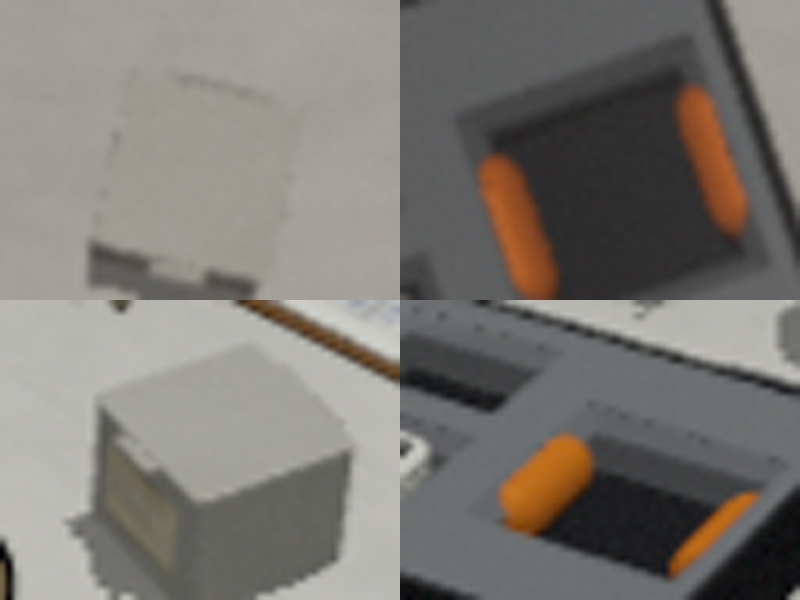

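Composite: the tin-top corners in the top view are (304.7,180.4), (331.3,187.1), (338,158) and (311.3,153.2). In the scene view they are (316,216), (332,232), (356.3,223.2) and (340.8,207.2). The well rim corners are (195.3,160.4), (232.1,148.1) and (245.2,183.9) in top, and (257.4,163) and (288.6,172.9) in scene.

Run:
```python
import numpy as np
from cam import *
t=np.load("top0.npz");s=np.load("scene0.npz")
T=[(304.7,180.4),(331.3,187.1),(338,158),(311.3,153.2)];S=[(316,216),(332,232),(356.3,223.2),(340.8,207.2)]
P=np.array([tri([t,s],p).x for p in zip(T,S)]);print(P.round(4),P.mean(0))
f=(P[2]+P[3]-P[0]-P[1]);print("tin yaw",np.arctan2(f[1],f[0]));g=P[0]+P[3]-P[1]-P[2];print(np.arctan2(-g[0],g[1]))
for p in zip([(195.3,160.4),(232.1,148.1)],[(257.4,163),(288.6,172.9)]):print(tri([t,s],p).x)
W=onplane(t,[(195.3,160.4),(232.1,148.1),(245.2,183.9)],.044);print(W,(W[0]+W[2])/2)
a=W[0]-W[1];b=W[1]-W[2];print("case yaw",np.arctan2(-a[0],a[1]),np.arctan2(b[1],b[0]),np.linalg.norm(a),np.linalg.norm(b))
from plant import ctrl
o=ctrl.get_obs();M=R.from_rotvec(o["eef_rot"]).as_matrix();print(M.round(3))
```

```text
[[ 0.5976 -0.1313  0.0484]
 [ 0.5816 -0.1912  0.0508]
 [ 0.6455 -0.2052  0.0478]
 [ 0.659  -0.1469  0.0495]] [ 0.62095104 -0.1686474   0.04909833]
tin yaw -0.23251153526506943
-0.24443784759111428
[0.64663203 0.11822367 0.04460475]
[0.67405889 0.03389053 0.04411892]
[[0.64763942 0.1176293  0.044     ]
 [0.67479853 0.03329282 0.044     ]
 [0.59201674 0.00378375 0.044     ]] [0.61982808 0.06070652 0.044     ]
case yaw 0.31154582144041054 0.3424254667647815 0.08860168133414564 0.08788408040251143
[[-0.952  0.305 -0.001]
 [ 0.305  0.952 -0.002]
 [ 0.    -0.002 -1.   ]]
```

The manual's scale: shifts go in shares of 62.5 mm and turns go in shares of pi/2 rad. Converting my numbers, -0.0477 m is -0.7632, -0.0357 m is -0.5712.

Call:
shift_gripper:
  steps:
    - {"tx": -0.7632, "ty": -0.5712}
    - {"tx": -0.7632, "ty": -0.5712}
    - {"tx": -0.7632, "ty": -0.5712}
    - {"tx": -0.7632, "ty": -0.5712}
    - {"tx": -0.7632, "ty": -0.5712}
    - {"tx": -0.7632, "ty": -0.5712}
    - {"tx": -0.7632, "ty": -0.5712}
    - {"tx": -0.7632, "ty": -0.5712}

```text
time_s: 1.1
tcp_pos: [0.4827, 0.2527, 0.2494]
eef_rot: [-0.485, -3.104, 0.0]
force: [0.5, 0.8, 0.3]
opening: 0.0883
finger_force: 0.0
```

Call:
shift_gripper:
  steps:
    - {"tx": -0.7632, "ty": -0.5712}
    - {"tx": -0.7632, "ty": -0.5712}
    - {"tx": -0.7632, "ty": -0.5712}
    - {"tx": -0.7632, "ty": -0.5712}
    - {}
    - {}

```text
time_s: 1.85
tcp_pos: [0.6198, 0.0603, 0.2489]
eef_rot: [-0.486, -3.102, -0.0]
force: [0.4, 0.4, 0.4]
opening: 0.0878
finger_force: 0.0
```

Run:
```python
from plant import ctrl
import cv2,numpy as np
o=ctrl.get_obs();print(o["time_s"],o["tcp_pos"],o["eef_rot"])
c=ctrl.read_camera("wrist");print({k:v for k,v in c.items() if k!="image"})
cv2.imwrite("pics/w1.png",c["image"][:,:,::-1]);np.savez("w1.npz",**c)
```

```text
1.85 [0.61975536 0.06034261 0.24891132] [-4.85990053e-01 -3.10190282e+00 -3.37222948e-04]
{'fx': 345.4464232226697, 'fy': 345.4464232226697, 'cx': 277.4253937559635, 'cy': 211.68712174376878, 'xyz': array([0.54610865, 0.08346644, 0.3833934 ]), 'orientation': array([2.33435359, 1.70246244, 0.25582281])}
```

View pics/w1.png

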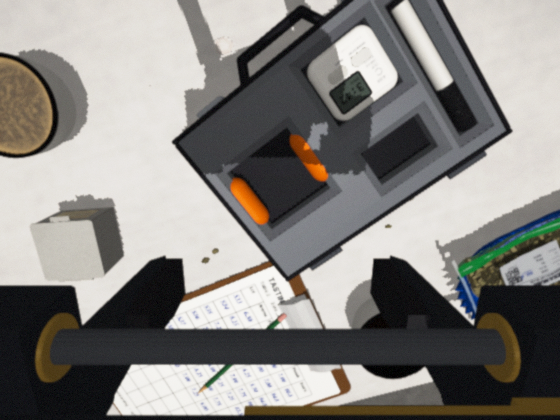

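The wrist view shows the well around (280,175), with case outer corners at (175,140), (288,278) and (511,130). The tin is at (75,245). I'll zoom in for exact corners.

Run:
```python
import cv2
i=cv2.imread("pics/w1.png");g=lambda x,y,w,h:cv2.resize(i[y:y+h,x:x+w],None,fx=4,fy=4,interpolation=cv2.INTER_CUBIC)
import numpy as np
cv2.imwrite("pics/w1z.png",np.hstack([g(20,185,100,110),g(200,120,100,110)]) if 0 else np.hstack([cv2.resize(i[185:295,25:125],None,fx=4,fy=4),cv2.resize(i[120:230,222:322+0],None,fx=4,fy=4)]))
```

```text
(no output)
```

View pics/w1z.png

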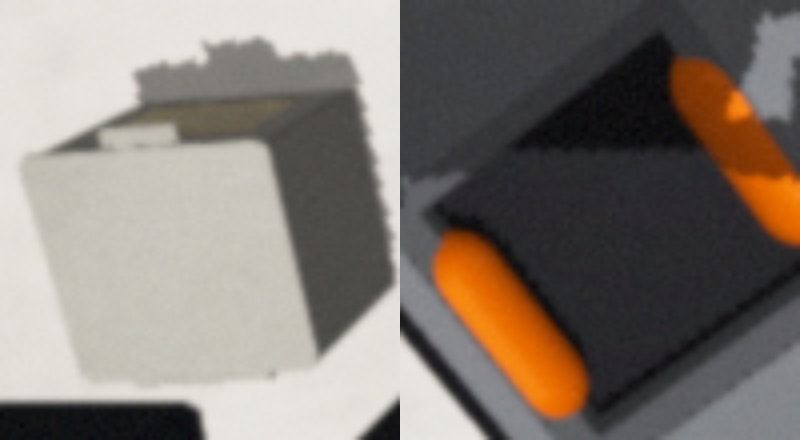

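Run:
```python
import numpy as np
from cam import *
t=np.load("top0.npz");s=np.load("scene0.npz");w=np.load("w1.npz")
T=[(304.7,180.4),(331.3,187.1),(338,158),(311.3,153.2)];S=[(316,216),(332,232),(356.3,223.2),(340.8,207.2)]
Wt=[(92.5,220),(30.5,223.75),(46.2,280),(104,277.5)]
def rect(q,xy): 
    c,s_=np.cos(q[3]),np.sin(q[3]);xy=np.array(xy);return np.c_[q[0]+c*xy[:,0]-s_*xy[:,1],q[1]+s_*xy[:,0]+c*xy[:,1],np.full(len(xy),q[2])]
k=[(-.03,.032),(-.03,-.032),(.033,-.032),(.033,.032)]
def fit(f,x0,tag):
    r=least_squares(f,x0,loss="soft_l1");print(tag,r.x.round(4),np.abs(f(r.x)).round(1))
for n,L in(("tin3",[(t,T),(s,S),(w,Wt)]),("tin w",[(w,Wt)]),("tin t",[(t,T)])):
    fit(lambda q:np.concatenate([(proj(c,rect(q,k))-u).ravel() for c,u in L]),[.62,-.168,.052,-.24],n)
m=np.array([(1,1),(1,-1),(-1,-1),(-1,1)])
L=[(t,[0,1,2],[(195.3,160.4),(232.1,148.1),(245.2,183.9)]),(s,[0,1],[(257.4,163),(288.6,172.9)]),(w,[3,2,1],[(285.75,120),(222,166),(272,228.7)])]
for n,LL in(("well",L),("well t",L[:1]),("well w",L[2:])):
    fit(lambda q:np.concatenate([(proj(c,rect([q[0],q[1],.044,q[2]],m*q[3]))[i]-u).ravel() for c,i,u in LL]),[.62,.06,.32,.045],n)
o=onplane(w,[(175,140),(288,278),(511,130)],.046);print(o)
a=o[2]-o[1];b=o[1]-o[0];print("case yaw",np.arctan2(-a[0],a[1]),np.arctan2(b[1],b[0]),np.linalg.norm(a),np.linalg.norm(b))
```

```text
tin3 [ 0.6171 -0.1689  0.0504 -0.2586] [0.4 0.4 0.6 0.6 0.5 2.8 0.3 0.8 0.7 0.7 0.4 0.8 1.  0.5 0.5 0.1 0.1 1.7
 0.  1.  0.3 0.1 0.9 0.2]
tin w [ 0.6161 -0.1675  0.052  -0.2577] [0.1 0.8 0.3 0.2 0.5 0.4 1.  0.7]
tin t [ 0.6198 -0.1689  0.0483 -0.2434] [0.3 0.3 0.8 0.6 0.2 1.5 0.6 0. ]
well [0.6151 0.0634 0.3318 0.0417] [0.5 2.9 1.9 2.9 2.9 1.3 0.7 1.3 2.4 0.3 2.7 0.1 1.3 6.2 0.6 6.4]
well t [0.6194 0.0608 0.3293 0.0445] [0.2 0.3 0.1 0.4 0.2 0.2]
well w [0.6107 0.0634 0.3401 0.0393] [0.3 0.8 0.5 2.9 1.1 0.3]
[[ 0.54630015 -0.02000677  0.046     ]
 [ 0.72022673  0.03956598  0.046     ]
 [ 0.63543131  0.28836388  0.046     ]]
case yaw 0.32847380577776103 0.3299926545581908 0.2628510193657184 0.1838460471074809
```

Converted, -0.0545 m is -0.872, -0.0172 m is -0.2752, -0.06 rad / 1.5708 = -0.0382.

Call:
shift_gripper:
  steps:
    - {"tx": -0.2752, "ty": -0.872}
    - {"tx": -0.2752, "ty": -0.872}
    - {"tx": -0.2752, "ty": -0.872}
    - {"tx": -0.2752, "ty": -0.872}
    - {"tz": 0.8, "az": -0.0382}
    - {"tz": 0.8}
    - {}
    - {}

```text
time_s: 2.9
tcp_pos: [0.6203, -0.1672, 0.1515]
eef_rot: [0.389, 3.116, -0.0]
force: [-0.2, 0.6, 0.6]
opening: 0.0881
finger_force: 0.0
```

Run:
```python
from plant import ctrl
import cv2,numpy as np
o=ctrl.get_obs();print(o["time_s"],o["tcp_pos"],o["eef_rot"])
c=ctrl.read_camera("wrist")
cv2.imwrite("pics/w2.png",c["image"][:,:,::-1]);np.savez("w2.npz",**c)
```

```text
2.9 [ 0.62029234 -0.16720581  0.15145059] [ 3.88521665e-01  3.11573292e+00 -3.09458521e-04]
```

View pics/w2.png

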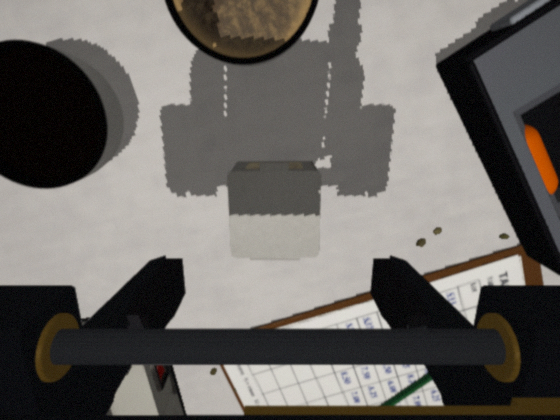

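The tin is square to the jaws: its top edges are at columns 229 and 321 (centre 275) and the jaws' centre is at 278. I'll trim y, descend and grip.

Converted, 0.03 m is 0.48, 0.0014 m is 0.0224.

Call:
shift_gripper:
  steps:
    - {"tx": 0.0224, "ty": -0.032, "tz": 0.48}
    - {"tz": 0.48}
    - {"tz": 0.48}
    - {"tz": 0.296}
    - {}
    - {}
    - {}

```text
time_s: 3.82
tcp_pos: [0.6188, -0.1703, 0.043]
eef_rot: [0.391, 3.114, -0.001]
force: [-0.1, -1.4, 0.2]
opening: 0.0882
finger_force: 0.0
```

Call:
shift_gripper:
  steps:
    - {}
    - {}
    - {}
    - {}
    - {}
    - {}
  jaw: 0.05

```text
time_s: 4.58
tcp_pos: [0.6176, -0.1698, 0.0414]
eef_rot: [0.391, 3.117, 0.0]
force: [0.2, 0.1, 2.0]
opening: 0.0631
finger_force: 29.5
```

Converted, 0.0558 m is 0.8928, 0.0137 m is 0.2192.

Call:
shift_gripper:
  steps:
    - {"tz": -0.64}
    - {"tz": -0.64}
    - {"tz": -0.64}
    - {"tz": -0.32}
    - {"tx": 0.2192, "ty": 0.8928}
    - {"tx": 0.2192, "ty": 0.8928}
    - {"tx": 0.2192, "ty": 0.8928}
    - {"tx": 0.2192, "ty": 0.8928}

```text
time_s: 5.58
tcp_pos: [0.6186, 0.0615, 0.1797]
eef_rot: [-0.392, -3.115, 0.001]
force: [1.1, 0.3, -2.0]
opening: 0.0629
finger_force: 29.6
```

Call:
shift_gripper:
  steps:
    - {"az": -0.0923}
    - {"az": -0.0923}
    - {"az": -0.0923}
    - {"az": -0.0923}
    - {}
    - {}

```text
time_s: 6.32
tcp_pos: [0.6191, 0.0599, 0.1803]
eef_rot: [0.512, -3.098, -0.0]
force: [-0.0, 0.2, -0.0]
opening: 0.0627
finger_force: 29.6
```

Run:
```python
from plant import ctrl
import cv2,numpy as np
o=ctrl.get_obs();print(o["time_s"],o["tcp_pos"],o["eef_rot"],o["force"])
for n in("wrist","top","scene"):
    c=ctrl.read_camera(n);cv2.imwrite(f"pics/{n}3.png",c["image"][:,:,::-1]);np.savez(f"{n}3.npz",**c)
```

```text
6.325 [0.6191444  0.05994931 0.18032177] [ 5.12394912e-01 -3.09809501e+00 -2.27304828e-04] [-0.02536596  0.17996497 -0.04363755]
```

View pics/wrist3.png

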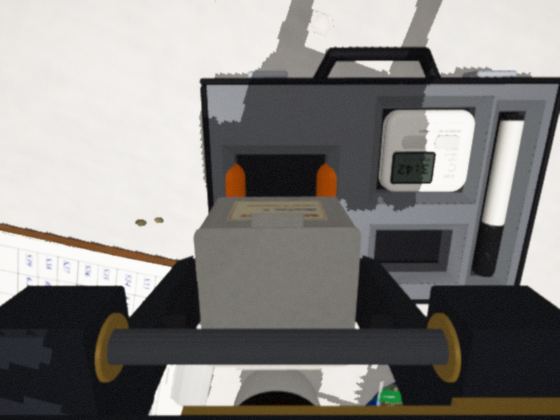

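The wrist view shows the well rim's near corners at (222,147) and (340,147), with ribs at columns 235 and 326. The held tin is square to the case, its top front edge running from (199,228) to (358,228) and its bottom front edge from (207,199) to (348,199).

Run:
```python
import numpy as np
from cam import *
w=np.load("wrist3.npz");t0=np.load("top0.npz")
M=R.from_rotvec([.5124,-3.0981,0]).as_matrix();tcp=np.array([.61914,.05995,.1803])
def loc(P): return ((P-tcp)@M).round(4)
print("axes",M.round(3))
print("rim",loc(onplane(w,[(222,147),(340,147)],.044)))
print("inner",loc(onplane(w,[(237,155),(325,155)],.036)))
print("case edge l",loc(onplane(w,[(202,80),(207,150)],.046)))
print("tin top",loc(onplane(w,[(199,228),(358,228)],.190)))
print("tin bot",loc(onplane(w,[(207,199),(348,199)],.138)))
P=onplane(t0,[(195.3,160.4),(232.1,148.1),(245.2,183.9)],.044);print("well top",loc((P[0]+P[2])/2))
```

Run:
```python
import cv2,numpy as np
t=cv2.imread("pics/top3.png");s=cv2.imread("pics/scene3.png")
c=lambda i,x,y:cv2.resize(i[y:y+120,x:x+80],None,fx=5,fy=5,interpolation=cv2.INTER_CUBIC)
cv2.imwrite("pics/c3.png",np.hstack([c(t,180,110),c(s,210,90)]))
```

```text
axes [[-0.947 -0.322 -0.001]
 [-0.322  0.947 -0.   ]
 [ 0.001  0.    -1.   ]]
rim [[ 0.0463 -0.0429  0.1364]
 [ 0.0463  0.0486  0.1364]]
inner [[ 0.039  -0.0325  0.1443]
 [ 0.039   0.0383  0.1444]]
case edge l [[ 0.0948 -0.0549  0.1344]
 [ 0.0442 -0.0543  0.1343]]
tin top [[ 0.0324 -0.0301 -0.0097]
 [ 0.0324  0.0309 -0.0096]]
tin bot [[ 0.0299 -0.0373  0.0423]
 [ 0.0299  0.0373  0.0424]]
well top [-0.0011  0.0005  0.1363]
```

View pics/c3.png

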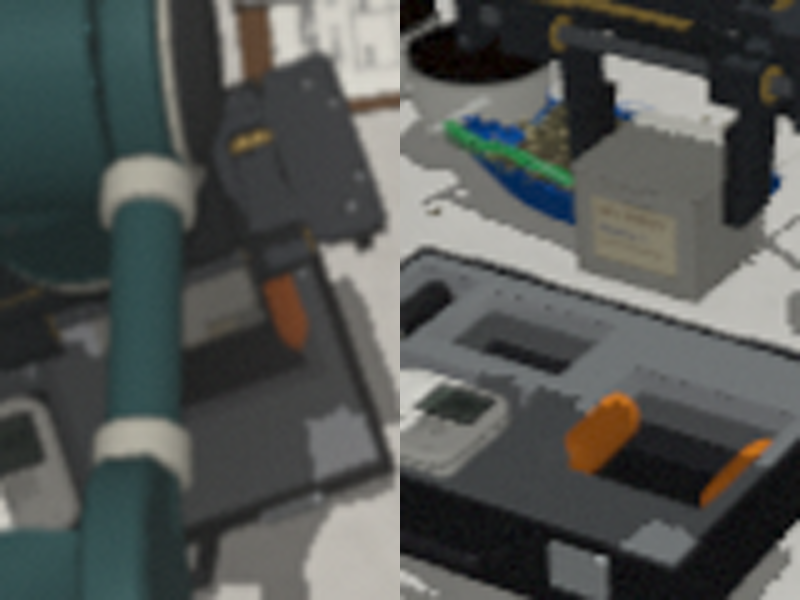

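The tin hangs upright and square over the well. The wrist view puts the well about 2–3 mm further along +tool y, and the top view puts it at 0.5 mm. I'll shift 2 mm and descend to just above the ribs.

Call:
shift_gripper:
  steps:
    - {"ty": 0.032, "tz": 0.4}
    - {"tz": 0.4}
    - {"tz": 0.4}
    - {"tz": 0.24}
    - {"tz": 0.16}
    - {}
    - {}

```text
time_s: 7.35
tcp_pos: [0.6198, 0.0619, 0.0822]
eef_rot: [-0.516, 3.097, -0.0]
force: [0.1, -0.3, -2.1]
opening: 0.0629
finger_force: 29.6
```

Call:
shift_gripper:
  steps:
    - {"tz": 0.048}
    - {"tz": 0.048}
    - {"tz": 0.048}
    - {}

```text
time_s: 7.85
tcp_pos: [0.62, 0.0623, 0.0733]
eef_rot: [-0.516, 3.097, 0.0]
force: [0.4, 2.1, 3.9]
opening: 0.0631
finger_force: 29.5
```

Converted, 0.003 m is 0.048.

Call:
shift_gripper:
  steps:
    - {"tz": 0.048}
    - {"tz": 0.048}
    - {"tz": 0.048}
    - {}

```text
time_s: 8.35
tcp_pos: [0.6188, 0.0619, 0.0625]
eef_rot: [0.516, -3.099, -0.0]
force: [1.7, 3.0, -1.2]
opening: 0.0631
finger_force: 29.6
```

Call:
shift_gripper:
  steps:
    - {"tz": 0.032}
    - {"tz": 0.032}
    - {}

```text
time_s: 8.72
tcp_pos: [0.6187, 0.0618, 0.0594]
eef_rot: [0.516, -3.098, -0.0]
force: [-2.5, 1.5, 2.9]
opening: 0.0629
finger_force: 29.5
```

Converted, 0.0015 m is 0.024.

Call:
shift_gripper:
  steps:
    - {"tz": 0.024}
    - {}

```text
time_s: 8.98
tcp_pos: [0.6187, 0.0618, 0.0594]
eef_rot: [0.516, -3.098, -0.0]
force: [-5.3, 2.3, 12.3]
opening: 0.0629
finger_force: 29.4
```

Call:
shift_gripper:
  steps:
    - {"tz": 0.024}
    - {}

```text
time_s: 9.22
tcp_pos: [0.6188, 0.0619, 0.0593]
eef_rot: [0.517, -3.098, 0.0]
force: [-8.9, 0.5, 20.7]
opening: 0.0627
finger_force: 29.2
```

It has come to a hard stop at TCP z 0.0594, where 0.0595 was expected: the force rises with no further motion, so the tin is home. I'll ease off, open and retreat.

Converted, -0.002 m is -0.032.

Call:
shift_gripper:
  steps:
    - {"tz": -0.032}
    - {}

```text
time_s: 9.48
tcp_pos: [0.6188, 0.0618, 0.0594]
eef_rot: [0.517, -3.098, 0.0]
force: [-3.7, 2.4, 10.0]
opening: 0.0631
finger_force: 29.3
```

Call:
shift_gripper:
  steps:
    - {}
    - {}
    - {}
    - {}
  jaw: 0.08

```text
time_s: 9.98
tcp_pos: [0.6187, 0.0617, 0.0578]
eef_rot: [0.516, -3.098, 0.0]
force: [0.9, 0.8, 0.1]
opening: 0.0801
finger_force: 0.0
```

Call:
shift_gripper:
  steps:
    - {"tz": -0.32}
    - {"tz": -0.48}
    - {"tz": -0.8}
    - {"tz": -0.8}
    - {"tx": -0.32, "tz": -0.64}
    - {}
    - {}

```text
time_s: 10.85
tcp_pos: [0.6374, 0.0683, 0.2484]
eef_rot: [0.516, -3.099, 0.0]
force: [-0.2, 0.8, 0.2]
opening: 0.08
finger_force: 0.0
```

Run:
```python
from plant import ctrl
import cv2,numpy as np
for n in("wrist","scene"):
    c=ctrl.read_camera(n);cv2.imwrite(f"pics/{n}4.png",c["image"][:,:,::-1]);np.savez(f"{n}4.npz",**c)
w=cv2.imread("pics/wrist4.png");s=cv2.imread("pics/scene4.png")
cv2.imwrite("pics/c4.png",np.hstack([cv2.resize(w[60:260,180:380],(400,400)),cv2.resize(s[120:220,215:315],(400,400),interpolation=cv2.INTER_CUBIC)]))
```

```text
(no output)
```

View pics/c4.png

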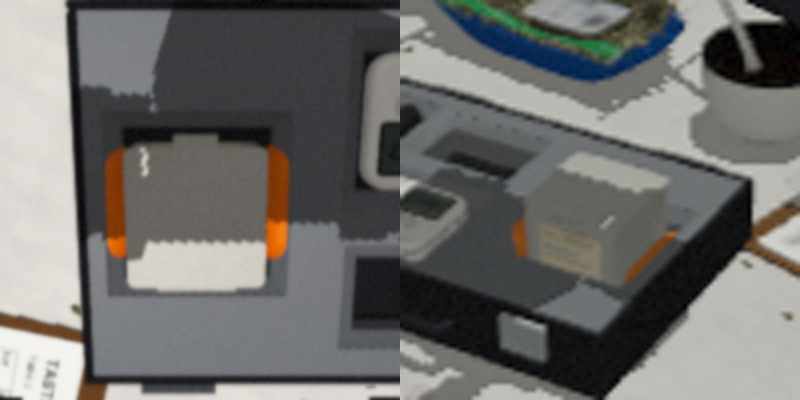

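The tin sits square between the ribs. Its wrist-view top corners are (242.5,132.5), (313,131.5), (313,205) and (244,204), and two of its scene-view top corners are (258.8,158) and (282,165). I'll check height and tilt numerically, and check that the bowls haven't moved.

Run:
```python
import numpy as np,cv2
from cam import *
w=np.load("wrist4.npz");s=np.load("scene4.npz");s0=np.load("scene0.npz")
W=[(313,131.5),(242.5,132.5),(313,205),(244,204)]
S=[(246.8,171.3),None,(258.8,158),(282,165)]
for a,b in zip(W,S):
    if b: r=tri([w,s],[a,b]);print(r.x.round(4),r.fun.round(1))
X=np.array([(-.03,.032),(-.03,-.032),(.033,.032),(.033,-.032)])
f=lambda q:(proj(w,R.from_rotvec(q[3:]).apply(np.c_[X,np.full(4,.052)])+q[:3])-W).ravel()
r=least_squares(lambda q:np.r_[f(q),20*q[3:5]],[.62,.06,.018,0,0,.33]);print("pose",r.x.round(4))
g=lambda q:(proj(w,R.from_rotvec([0,0,q[3]]).apply(np.c_[X,np.full(4,.052)])+q[:3])-W).ravel()
r=least_squares(g,[.62,.06,.018,.33]);print("flat",r.x.round(4),r.fun.round(1))
d=cv2.absdiff(s["image"],s0["image"])[225:310,250:385].max(2);print("bowl diff px",(d[:,:]>40).sum(),np.argwhere(d>40).mean(0)+[225,250])
```

```text
[0.5757 0.08   0.0686] [-0.6  0.4 -1.9 -0. ]
[0.6389 0.1045 0.0683] [ 0.  -0.   0.1 -0. ]
[0.659  0.0424 0.0689] [ 0.  -0.   0.1 -0. ]
pose [ 0.6168  0.0634  0.0246  0.0383 -0.0527  0.3388]
flat [0.6144 0.0611 0.0256 0.3364] [ 2.   1.4 -1.6  0.8  0.2 -1.9 -0.6 -0.5]
bowl diff px 832 [237.36658654 332.97956731]
```

```bash
python3 -c "
from plant import ctrl
print(ctrl.close_job())"
```

```text
the job is handed in; nothing more can be done
None
```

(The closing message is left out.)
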